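# Open the ratchet bay and push the power bank in

## Robot

A 6-joint arm with a two-finger parallel gripper is mounted at the origin on the work surface. World frame = base frame: x ahead of the robot, y to its left, z up, the work surface at z = 0. Lengths are in m, angles in rad, forces in N, time in s.
With the tool pointing down it reaches from about 0.4 to 0.825 m from the base axis. Payload 7 kg.
Tool frame: the origin (TCP) lies at the centre of the arm's flange, where the gripper is bolted on; the fingertips stand 178 mm ahead of it and the grasp point (between the pads) lies 159 mm ahead of it; x points along the fingers, z is the direction in which the jaws open and shut, and the axes are right-handed (so a half turn about x gives the same grasp; the last joint's range is limited). The gripper opens to 88 mm and grips with 3 to 60 N. Pads are 19 mm wide; open, the fingers measure 130 mm over their backs; the gripper's body (78 mm by 193 mm) begins 47 mm behind the grasp point.
Start: joints at [1.487, 0.359, 0.012, 0, -1.224, -0.288], TCP at [0.245, 0.629, 0.405] pointing down, gripper open.
Joint ranges: [-3.07, 3.07], [-1.43, 2.12], [-1.02, 1.25], [-3.03, 1.67], [-3.05, -0], [-3.03, 3.03]. Speed limits (rad/s): [2.39, 2.39, 3.01, 3.14, 3.14, 3.14].

## Interface

Orientations are given as [roll, pitch, yaw] about the fixed x, y, z axes, in that order (R = Rz(yaw) Ry(pitch) Rx(roll)).
In Python, from station import telemetry, optics, job_done, finder gives the robot as it stands.
- The arm moves only by the tool play_rows, never from a script. Its argument "steps" is a list of rows, each an object of numbers: "gripper": the opening, from 0 (shut) to 1 (fully open); "tx", "ty", "tz": the shift along the tool's x, y, z in units of 25 mm (1.0 is 25 mm); "ax", "ay", "az": the turn, a rotation vector about the tool's x, y, z in units of 6 degrees (1.0 is 6 degrees). In form: [{"gripper": .., "tx": .., "ty": .., "tz": .., "ax": .., "ay": .., "az": ..}, ...]. A call has 1 to 20 rows; each row shifts and turns the commanded pose from where the row before left it, along the tool's axes as they then stand; what a row does not reach is not made up. A row lasts 1/12 s, in which the tool goes at most 41.7 mm and 7.16 degrees, less where a joint would pass 70% of its speed; a pose out of reach is approached as far as the arm can. A call is refused whole if a number of a shift passes 1 or a number of a turn 1, either way. A call with a gripper value outside its range is refused whole. The fingers move at their own pace and stop on an object; "newtons" is the grip in N (left out, the last holds). Time passes only in rows, so rows that do not move let the fingers close. It gives the time, the measured TCP pose, the force and the opening at its end, in the units of the state.
- telemetry.get_state(): the state, without advancing time (a new reading comes with each control period).
- optics.grab_frame(name): name is "scene" or "top" or "wrist"; returns the picture (384x512x3 uint8, red, green, blue); there is no depth.
- optics.calibration(name): a dict with "fx", "fy", "cx", "cy" (pixels), "k1" (the pictures are not rectified: a ray, as slopes to the right and down, at radius r is drawn at 1 + k1 r^2 times it, then the intrinsics apply), "T" (4x4, takes a point from camera to world coordinates); the wrist camera has in their place "mount" (4x4, takes a point from camera to tool coordinates, whose origin is the TCP and whose axes are the tool frame's). Camera axes: x right, y down, z forward; pixel columns grow to the right and rows downward; lengths in m; the calibration is good to about 2 mm. A picture is of the moment at which its call begins: read the wrist's pose just before it. calibration takes no time and is no camera call.
- job_done(): hands the job in, once; it reports no verdict.
Trained networks look in the newest picture that a camera, given by its name, has taken for a name from the list of things; names that differ only in an ending like _2 or _b are one class to them, and where a whole thing is asked for, a point or a joint stands for the part that bears it (a point fixed in the world has none). Each returns a list of dicts, best first, with "confidence" (0 to 1); they miss things now and then, are a little off and sometimes report something else, mostly with a low value. They report only what shows in the picture. A call takes as long as a camera call.
- finder.look_for(query, camera): "extent" ([left, top, right, bottom] in pixels, round what is visible of it).
- finder.silhouettes(query, camera): "pixels" (384x512 bool, what is visible of it) and "extent" ([left, top, right, bottom] in pixels, round what is visible of it).
- finder.pinpoint(query, camera): "location" ([row, column] in pixels: a listed point, or the origin of a listed thing).
The state is a dict: "t": time; "q": joint angles; "qd": joint speeds; "joint_efforts": joint torques, N m; "eef_pos": TCP position; "ee_rot": TCP orientation; "force": force on the tool from outside, world axes, zero at the start; "moment": the same for the moment, N m; "width": finger opening in m.
Only numpy, scipy, OpenCV 4.12 (cv2) and the standard library are available. Lean on these libraries where they do the work, as an engineer would, in place of code of your own. Each camera call takes 0.05 s, during which the arm holds its last target.

## Task

Make room for the power bank in the adjustable bay on the shelf: press down the release tab of the sliding stop and, keeping it pressed, push the stop back along its notched bar, away from the fixed fence, as far as it goes, then let the tab go. Then push the power bank, flat on the shelf, straight into the opened bay until its end meets the bar. Use the fingertips only: do not pinch or lift anything, do not ram the power bank, and leave the other things where they are.

Things in the scene. Friction and masses are not known exactly. Their poses are not given: they have to be found in the camera images.
- bay: Adjustable bay (ratchet shelf divider) screwed to the shelf. A notched steel bar lies along its back, x 0 to 26, y -61 to 147 mm, 20 high, 34 mm end blocks. Origin on the shelf at the bar's front face, on the centre line of the opened bay; x into the bay, square to the bar; y along the bar, the way the stop goes back. The bay lies between two plates 45 high, 3 thick, reaching to x = -77, the last 16 mm flared outward.
- stop (a joint): Sliding stop along the bar, m, 0 to 0.078 = fully back. Its plate's inner face is at y = -36 mm + this value in the bay's frame: the bay is 6 mm wide at 0, 84 mm at 0.078. Sliding friction 2 N. The ratchet (10 mm pitch) keeps it from going back unless the tab is pressed; towards the fence it clicks along freely.
- release (a joint): Tilt of the release rocker, rad: 0 tab up, 0.36 tab fully down. Above 0.19 the pawl is clear of the notches and the stop can be pushed back; a tab let go stands at 0 to 0.16. A spring lifts the tab: at its middle it takes about 2 N to start and 6 N fully down.
- tab_top (a point): Middle of the top of the release tab, a ribbed steel plate on the stop, over the bar: 24 mm (bay x) by 34 mm (bay y), 40 mm above the shelf when up; pressed, its middle sinks up to 10 mm (5.5 mm frees the stop). Hinged 27 mm from here towards bay +y. 20 mm from here towards +y stands the black housing's push face, 32 mm wide, 43 to 65 mm above the shelf: a fingertip on the tab moved to +y pushes it.
- stop_plate (a point): Middle of the inner face (towards the fence) of the stop's upright plate, 30 mm in front of the bar, 23 mm above the shelf; moves with the stop.
- bank_center (a point): Centre of the power bank: mint green slab, 108 mm long (x), 66 wide (y), 16 thick (z), 0.18 to 0.29 kg, loose, flat in front of the bay with one end towards it. Fully in, that end meets the bar: its centre is then 54 mm in front of the bar (bay x = -54 mm) and its other end sticks out 31 mm past the plates. The open bay leaves 18 mm of play across its width.
- flashlight: Bystander: black compact flashlight standing on its head, 33 mm across, 98 mm high; origin at its foot.
- bike_light: Bystander: white bike light, a block 42 x 32 x 44 mm with a round lens; origin at its foot.
- votive: Bystander: small glass votive dish, 66 mm across, 42 mm high; origin at its foot.
- keys: Bystander: steel carabiner with two keys lying flat, about 120 mm long along x, 60 mm wide, 9 mm high; origin on the shelf at the middle of the carabiner.
- mug: Bystander: white mug, 80 mm across, 92 mm high; origin at its foot.
- notebook: Bystander: dark notebook lying flat, 148 x 105 x 14 mm; origin under its centre.
- fence (a point): Middle of the inner face of the fixed fence, the upright steel plate at one end of the bar (y = -42 mm in the bay's frame), 30 mm in front of the bar and 23 mm above the shelf.
- padlock: Bystander: brass padlock lying flat behind the bar, 62 x 42 x 18 mm; origin under the centre of its body.

How it is judged:
By the outcome, as a careful person would: the job done as asked, in the order asked, and still so for the second after the job is handed in, with the robot touching nothing.
It also fails if it takes over 42 s, if anything falls off the work surface, if the arm or the gripper's body presses on something with over 40 N, if the wrist force passes 120 N, or if a joint passes its speed limit or range.

## Working session

There is one attempt and no reset: what is moved stays moved. The work goes in short steps, Python scripts to look and compute and a tool call to move; the robot and the scene stay as the last step left them, time stands still between calls to the robot, and variables do not carry over. Pictures are saved under pics/ and viewed, and the job is handed in when it is done.

Besides the shell and the picture viewer there is one more tool, called after "Emit:" in YAML: its name, and indented under it one key for each argument. play_rows: Moves the arm, as the interface text tells. Its arguments: {"type":"object","properties":{"steps":{"type":"array"},"newtons":{"type":"number"}},"required":["steps"]}

```bash
mkdir -p pics
cat > h.py <<'E'
import numpy as np,cv2
from station import telemetry,optics,finder,job_done
from scipy.spatial.transform import Rotation as R
def tcpT():
    s=telemetry.get_state();T=np.eye(4);T[:3,3]=s['eef_pos'];T[:3,:3]=R.from_euler('xyz',s['ee_rot']).as_matrix();return T
def cam(n):
    c=optics.calibration(n);return c,(c['T'] if 'T' in c else tcpT()@np.array(c['mount']))
def snap(n,f):
    im=optics.grab_frame(n);cv2.imwrite('pics/'+f,im[:,:,::-1]);return im
def ray(n,rc,T=None):
    c,T0=cam(n);T=np.array(T0 if T is None else T)
    d=np.array([(rc[1]-c['cx'])/c['fx'],(rc[0]-c['cy'])/c['fy']]);u=d.copy()
    for _ in range(20):u=d/(1+c['k1']*(u@u))
    return T[:3,3],T[:3,:3]@np.r_[u,1]
def atz(n,rc,z,T=None):
    o,d=ray(n,rc,T);return o+d*(z-o[2])/d[2]
def proj(n,p,T=None):
    c,T0=cam(n);T=np.array(T0 if T is None else T)
    q=T[:3,:3].T@(np.array(p)-T[:3,3]);u=q[:2]/q[2];u=u*(1+c['k1']*(u@u))
    return np.array([u[1]*c['fy']+c['cy'],u[0]*c['fx']+c['cx']])
E
python3 - <<'E'
from h import *
np.set_printoptions(precision=4,suppress=True)
s=telemetry.get_state();print(s)
for n in('scene','top','wrist'):
    snap(n,n+'0.png')
    c=optics.calibration(n);print(n,c)
for q,z in(('bay',0),('tab_top',.04),('stop_plate',.023),('fence',.023),('bank_center',.008)):
  for n in('top','scene'):
    for r in finder.pinpoint(q,n)[:2]:
        print(q,n,r['confidence'],r['location'],atz(n,r['location'],z))
E
```

```text
{'t': 0.0, 'q': array([ 1.4871,  0.3594,  0.0111, -0.0004, -1.2241, -0.2881]), 'qd': array([ 0.0009, -0.0005, -0.0005,  0.    ,  0.0015, -0.0004]), 'joint_efforts': array([ -0.0002, -58.2708,  29.3054,   6.9968,   0.0069,  -0.0002]), 'eef_pos': array([0.2452, 0.6287, 0.4037]), 'ee_rot': array([ 0.0923,  1.5691, -1.8504]), 'force': array([ 0.011 , -0.7594, -0.7166]), 'moment': array([ 0.0444,  0.0217, -0.0285]), 'width': 0.08752005166333598}
scene {'fx': 476.2443780356606, 'fy': 476.2443780356606, 'cx': 248.49540328911093, 'cy': 191.9871444751363, 'k1': 0.0002611930107617303, 'T': array([[ 0.4931,  0.5929, -0.6367,  1.4512],
       [ 0.8699, -0.3467,  0.3508, -0.4902],
       [-0.0128, -0.7268, -0.6867,  1.0032],
       [ 0.    ,  0.    ,  0.    ,  1.    ]])}
top {'fx': 375.9733101399119, 'fy': 375.9733101399119, 'cx': 251.36986546612889, 'cy': 187.77254819316815, 'k1': 0.008813127273000279, 'T': array([[ 0.0059, -0.9983,  0.0571,  0.5004],
       [-0.9999, -0.0054,  0.0096, -0.0318],
       [-0.0092, -0.0572, -0.9983,  1.1048],
       [ 0.    ,  0.    ,  0.    ,  1.    ]])}
wrist {'f
[... 420 characters left out ...]
  ]
bay scene 0.69 [214.2, 274.5] [0.6416 0.0413 0.    ]
tab_top top 0.59 [147.7, 231.8] [0.6757 0.035  0.04  ]
tab_top scene 0.54 [211.4, 277.9] [0.6694 0.0341 0.04  ]
stop_plate top 0.69 [164.3, 237.5] [0.6302 0.0191 0.023 ]
stop_plate scene 0.64 [211.3, 263.3] [0.6342 0.0074 0.023 ]
stop_plate scene 0.45 [202.2, 178.9] [ 0.4772 -0.1876  0.023 ]
fence top 0.81 [163.1, 248.9] [ 0.6338 -0.0139  0.023 ]
fence scene 0.79 [214.4, 256.1] [ 0.6344 -0.0167  0.023 ]
fence scene 0.2 [202.0, 176.6] [ 0.473  -0.1931  0.023 ]
bank_center top 0.59 [204.0, 237.3] [0.5156 0.0195 0.008 ]
bank_center scene 0.8 [187.5, 243.5] [0.5033 0.0148 0.008 ]
bank_center scene 0.19 [191.9, 294.6] [0.5989 0.1393 0.008 ]
```

Run:
```python
import cv2
a=cv2.imread('pics/top0.png')[90:260,150:380];cv2.imwrite('pics/top0c.png',cv2.resize(a,None,fx=3.4,fy=3.4,interpolation=2))
a=cv2.imread('pics/scene0.png')[110:290,130:390];cv2.imwrite('pics/scene0c.png',cv2.resize(a,None,fx=3,fy=3,interpolation=2))
```

```text
(no output)
```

View pics/top0c.png

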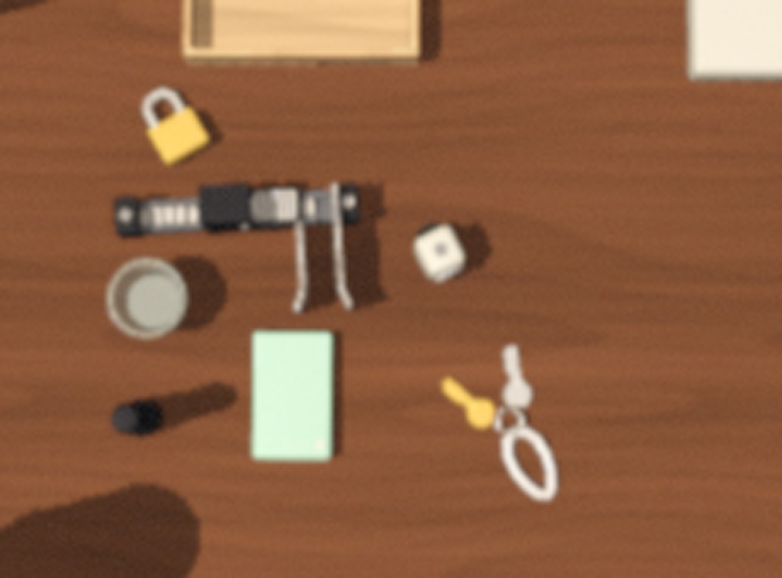

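View pics/scene0c.png

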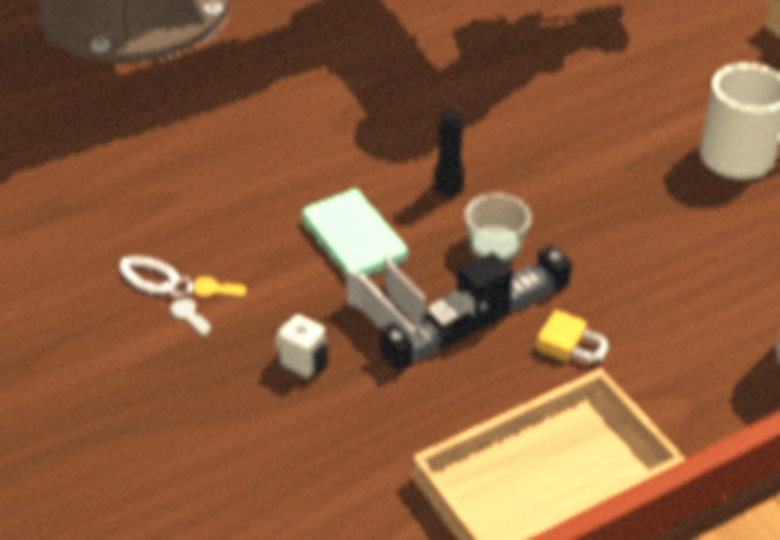

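View pics/wrist0.png

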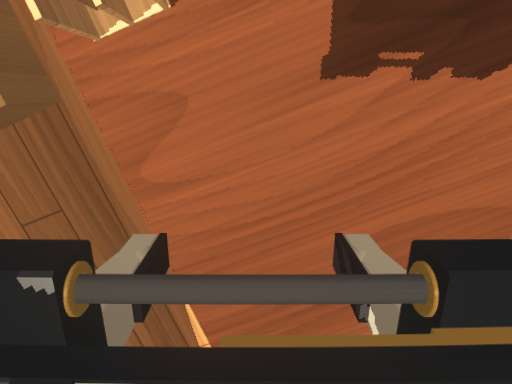

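View pics/top0.png

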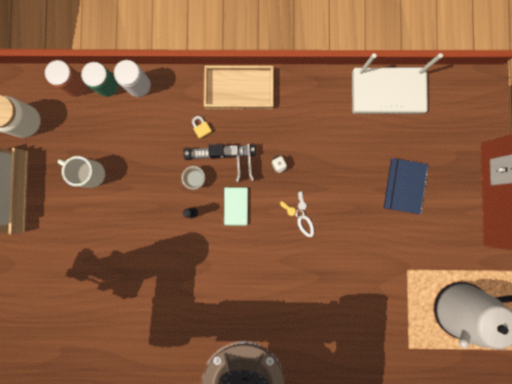

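Top and scene views agree on the layout: the bay is at about top (235,155), nearly square to world x. The tab is at (232,148), and the bank is at (237,204), in front of the bay. The flashlight and votive are on the +y side, so I'll keep the wide side of the gripper along x. Next I'll refine the bay pose and plan the approach.

Run:
```python
from h import *
np.set_printoptions(precision=4,suppress=True)
k=lambda x,y:(90+y/3.4,150+x/3.4)
print('ends z.03',atz('top',k(127,214),.032),atz('top',k(347,202),.032))
print('bank corners',[atz('top',k(*p),.016) for p in((253,332),(333,332),(332,460),(252,459))])
print('fence top edge',atz('top',k(336,230),.045),atz('top',k(341,290),.045))
print('stop edge',atz('top',k(300,230),.045),atz('top',k(301,290),.045))
for q,z in(('votive',0),('flashlight',0),('bike_light',0),('padlock',0)):
  for n in('top','scene'):
    for r in finder.pinpoint(q,n)[:1]:
        print(q,n,r['confidence'],r['location'],atz(n,r['location'],z))
print(tcpT())
```

```text
ends z.03 [0.6612 0.1633 0.032 ] [ 0.6723 -0.0229  0.032 ]
bank corners [array([0.5627, 0.0569, 0.016 ]), array([ 0.5631, -0.0114,  0.016 ]), array([ 0.4543, -0.0113,  0.016 ]), array([0.4547, 0.0566, 0.016 ])]
fence top edge [ 0.6466 -0.0139  0.045 ] [ 0.5964 -0.0184  0.045 ]
stop edge [0.6465 0.0161 0.045 ] [0.5963 0.0149 0.045 ]
votive top 0.8 [177.0, 194.4] [0.5946 0.1471 0.    ]
votive scene 0.78 [189.0, 294.5] [0.581  0.1513 0.    ]
flashlight top 0.49 [211.5, 194.5] [0.493  0.1454 0.    ]
flashlight scene 0.76 [172.0, 280.3] [0.4914 0.1563 0.    ]
bike_light top 0.53 [165.1, 278.1] [ 0.6311 -0.0997  0.    ]
bike_light scene 0.73 [227.6, 230.2] [ 0.6231 -0.0954  0.    ]
padlock top 0.7 [157.4, 236.6] [0.6534 0.023  0.    ]
padlock scene 0.65 [161.2, 375.2] [0.6029 0.453  0.    ]
[[-0.      0.9317 -0.3633  0.2452]
 [-0.     -0.3633 -0.9317  0.6288]
 [-1.      0.      0.      0.4047]
 [ 0.      0.      0.      1.    ]]
```

Emit:
play_rows:
  steps:
    - {"gripper": 0,"ax": 0.99}
    - {"gripper": 0,"ax": 0.99}
    - {"gripper": 0,"ax": 0.99}
    - {"gripper": 0,"ax": 0.99}
    - {"gripper": 0,"ax": 0.99}
    - {"gripper": 0,"ax": 0.99}
    - {"gripper": 0,"ax": 0.99}
    - {"gripper": 0,"ax": 0.99}
    - {"gripper": 0,"ax": 0.99}
    - {"gripper": 0,"ax": 0.99}
    - {"gripper": 0,"ax": 0.99}
    - {"gripper": 0,"ty": 0.99,"tz": -0.62}
    - {"gripper": 0,"ty": 0.99,"tz": -0.62}
    - {"gripper": 0,"ty": 0.99,"tz": -0.62}
    - {"gripper": 0,"ty": 0.99,"tz": -0.62}
    - {"gripper": 0,"ty": 0.99,"tz": -0.62}
    - {"gripper": 0,"ty": 0.99,"tz": -0.62}
    - {"gripper": 0,"ty": 0.99,"tz": -0.62}
    - {"gripper": 0,"ty": 0.99,"tz": -0.62}
    - {"gripper": 0,"ty": 0.99,"tz": -0.62}

```text
invalid input
```

Emit:
play_rows:
  steps:
    - {"gripper": 0,"ty": 0.99,"tz": -0.62}
    - {"gripper": 0,"ty": 0.99,"tz": -0.62}
    - {"gripper": 0,"ty": 0.99,"tz": -0.62}
    - {"gripper": 0,"ty": 0.99,"tz": -0.62}
    - {"gripper": 0,"ty": 0.99,"tz": -0.62}
    - {"gripper": 0,"ty": 0.99,"tz": -0.62}
    - {"gripper": 0,"ty": 0.99,"tz": -0.62}
    - {"gripper": 0,"ty": 0.99,"tz": -0.62}
    - {"gripper": 0,"ty": 0.99,"tz": -0.62}
    - {"gripper": 0,"ty": 0.99,"tz": -0.62}
    - {"gripper": 0,"ty": 0.99,"tz": -0.62}
    - {"gripper": 0,"ty": 0.99,"tz": -0.62}
    - {"gripper": 0,"ty": 0.99,"tz": -0.62}
    - {"gripper": 0,"ty": 0.99,"tz": -0.62}
    - {"gripper": 0,"ty": 0.99,"tz": -0.62}
    - {"gripper": 0}
    - {"gripper": 0}

```text
invalid input
```

Run:
```python
from h import *
np.set_printoptions(precision=4,suppress=True)
print(tcpT(),telemetry.get_state()['q'],telemetry.get_state()['force'])
snap('wrist','w1.png')
for q,z in(('bay',0),('tab_top',.04),('stop_plate',.023),('fence',.023)):
    for r in finder.pinpoint(q,'wrist')[:2]:
        print(q,r['confidence'],r['location'],atz('wrist',r['location'],z))
```

```text
[[-0.      0.9317 -0.3633  0.2452]
 [-0.     -0.3633 -0.9317  0.6288]
 [-1.      0.      0.      0.4047]
 [ 0.      0.      0.      1.    ]] [ 1.4871  0.3586  0.0119 -0.     -1.2241 -0.2881] [ 1.054  -0.5527  0.0044]
```

View pics/w1.png

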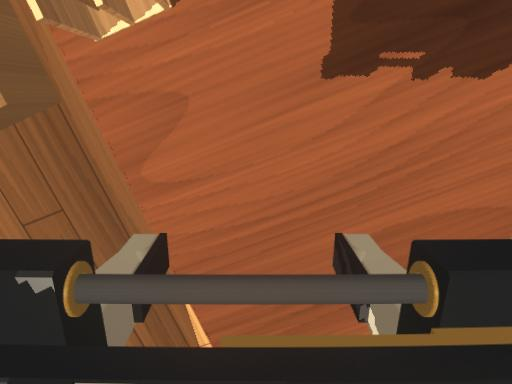

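The calls were refused, probably because every row needs all seven keys. I'll send them that way.

Emit:
play_rows:
  steps:
    - {"gripper": 0,"tx": 0,"ty": 0,"tz": 0,"ax": 0.99,"ay": 0,"az": 0}
    - {"gripper": 0,"tx": 0,"ty": 0,"tz": 0,"ax": 0.99,"ay": 0,"az": 0}
    - {"gripper": 0,"tx": 0,"ty": 0,"tz": 0,"ax": 0.99,"ay": 0,"az": 0}
    - {"gripper": 0,"tx": 0,"ty": 0,"tz": 0,"ax": 0.99,"ay": 0,"az": 0}
    - {"gripper": 0,"tx": 0,"ty": 0,"tz": 0,"ax": 0.99,"ay": 0,"az": 0}
    - {"gripper": 0,"tx": 0,"ty": 0,"tz": 0,"ax": 0.99,"ay": 0,"az": 0}
    - {"gripper": 0,"tx": 0,"ty": 0,"tz": 0,"ax": 0.99,"ay": 0,"az": 0}
    - {"gripper": 0,"tx": 0,"ty": 0,"tz": 0,"ax": 0.99,"ay": 0,"az": 0}
    - {"gripper": 0,"tx": 0,"ty": 0,"tz": 0,"ax": 0.99,"ay": 0,"az": 0}
    - {"gripper": 0,"tx": 0,"ty": 0,"tz": 0,"ax": 0.99,"ay": 0,"az": 0}
    - {"gripper": 0,"tx": 0,"ty": 0,"tz": 0,"ax": 0.99,"ay": 0,"az": 0}

```text
t: 2.22
eef_pos: [0.2452, 0.6289, 0.4047]
ee_rot: [-1.129, 1.571, 2.066]
force: [-0.5, 0.2, 0.2]
width: 0.0195
```

Emit:
play_rows:
  steps:
    - {"gripper": 0,"tx": 0,"ty": 0.99,"tz": -0.62,"ax": 0,"ay": 0,"az": 0}
    - {"gripper": 0,"tx": 0,"ty": 0.99,"tz": -0.62,"ax": 0,"ay": 0,"az": 0}
    - {"gripper": 0,"tx": 0,"ty": 0.99,"tz": -0.62,"ax": 0,"ay": 0,"az": 0}
    - {"gripper": 0,"tx": 0,"ty": 0.99,"tz": -0.62,"ax": 0,"ay": 0,"az": 0}
    - {"gripper": 0,"tx": 0,"ty": 0.99,"tz": -0.62,"ax": 0,"ay": 0,"az": 0}
    - {"gripper": 0,"tx": 0,"ty": 0.99,"tz": -0.62,"ax": 0,"ay": 0,"az": 0}
    - {"gripper": 0,"tx": 0,"ty": 0.99,"tz": -0.62,"ax": 0,"ay": 0,"az": 0}
    - {"gripper": 0,"tx": 0,"ty": 0.99,"tz": -0.62,"ax": 0,"ay": 0,"az": 0}
    - {"gripper": 0,"tx": 0,"ty": 0.99,"tz": -0.62,"ax": 0,"ay": 0,"az": 0}
    - {"gripper": 0,"tx": 0,"ty": 0.99,"tz": -0.62,"ax": 0,"ay": 0,"az": 0}
    - {"gripper": 0,"tx": 0,"ty": 0.99,"tz": -0.62,"ax": 0,"ay": 0,"az": 0}
    - {"gripper": 0,"tx": 0,"ty": 0.99,"tz": -0.62,"ax": 0,"ay": 0,"az": 0}
    - {"gripper": 0,"tx": 0,"ty": 0.99,"tz": -0.62,"ax": 0,"ay": 0,"az": 0}

```text
t: 3.3
eef_pos: [0.4658, 0.3182, 0.4049]
ee_rot: [-2.335, 1.57, 0.865]
force: [-0.0, 0.6, 0.4]
width: 0.0008
```

Emit:
play_rows:
  steps:
    - {"gripper": 0,"tx": 0,"ty": 0.99,"tz": -0.62,"ax": 0,"ay": 0,"az": 0}
    - {"gripper": 0,"tx": 0,"ty": 0.99,"tz": -0.62,"ax": 0,"ay": 0,"az": 0}
    - {"gripper": 0,"tx": 0,"ty": 0.99,"tz": -0.62,"ax": 0,"ay": 0,"az": 0}
    - {"gripper": 0,"tx": 0,"ty": 0.99,"tz": -0.62,"ax": 0,"ay": 0,"az": 0}
    - {"gripper": 0,"tx": 0,"ty": 0.99,"tz": -0.62,"ax": 0,"ay": 0,"az": 0}
    - {"gripper": 0,"tx": 0,"ty": 0.99,"tz": -0.62,"ax": 0,"ay": 0,"az": 0}
    - {"gripper": 0,"tx": 0,"ty": 0.99,"tz": -0.62,"ax": 0,"ay": 0,"az": 0}
    - {"gripper": 0,"tx": 0,"ty": 0.99,"tz": -0.62,"ax": 0,"ay": 0,"az": 0}
    - {"gripper": 0,"tx": 0,"ty": 0.99,"tz": -0.62,"ax": 0,"ay": 0,"az": 0}
    - {"gripper": 0,"tx": 0,"ty": 0.99,"tz": -0.62,"ax": 0,"ay": 0,"az": 0}
    - {"gripper": 0,"tx": 0,"ty": 0.99,"tz": -0.62,"ax": 0,"ay": 0,"az": 0}
    - {"gripper": 0,"tx": 0,"ty": 0.99,"tz": -0.62,"ax": 0,"ay": 0,"az": 0}
    - {"gripper": 0,"tx": 0,"ty": 0,"tz": 0,"ax": 0,"ay": 0,"az": 0}

```text
t: 4.38
eef_pos: [0.6703, 0.0302, 0.4039]
ee_rot: [1.203, 1.57, -1.883]
force: [0.7, 0.4, -0.7]
width: 0.0004
```

Run:
```python
from h import *
np.set_printoptions(precision=4,suppress=True)
print(tcpT(),telemetry.get_state()['q'],telemetry.get_state()['force'])
snap('wrist','w1.png')
for q,z in(('bay',0),('tab_top',.04),('stop_plate',.023),('fence',.023)):
    for r in finder.pinpoint(q,'wrist')[:2]:
        print(q,r['confidence'],r['location'],atz('wrist',r['location'],z))
print(telemetry.get_state()['t'])
```

```text
[[-0.0004  0.0555 -0.9985  0.6703]
 [-0.0012 -0.9985 -0.0555  0.0302]
 [-1.      0.0012  0.0005  0.4039]
 [ 0.      0.      0.      1.    ]] [ 0.3352  0.3527  0.0011  0.0011 -1.2199 -0.28  ] [ 0.7177  0.3622 -0.6822]
bay 0.58 [165.6, 259.1] [0.6579 0.0343 0.    ]
tab_top 0.69 [177.5, 250.3] [0.6678 0.0402 0.04  ]
stop_plate 0.67 [158.0, 287.7] [0.6272 0.0204 0.023 ]
fence 0.69 [129.6, 289.6] [ 0.6281 -0.0104  0.023 ]
4.6333
```

View pics/w1.png

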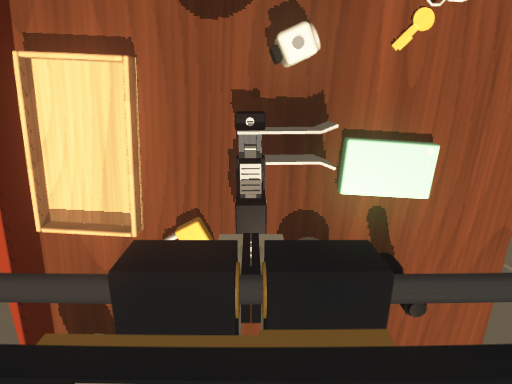

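The wrist view shows the fence at row 130, the stop plate at row 159 and the ribbed tab centred at about (180,251), with the black housing just below it. The tool yaw matches the bar. I'll lean the tool 24° so the fingertip presses the free end of the tab, and descend to about 16 mm above it.

Emit:
play_rows:
  steps:
    - {"gripper": 0,"tx": 0,"ty": 0.58,"tz": 0.01,"ax": 0,"ay": 0,"az": 0}
    - {"gripper": 0,"tx": 0,"ty": 0.58,"tz": 0.01,"ax": 0,"ay": 0,"az": 0}
    - {"gripper": 0,"tx": 0,"ty": 0.59,"tz": 0.01,"ax": 0,"ay": 0,"az": 0}
    - {"gripper": 0,"tx": 0,"ty": 0.59,"tz": 0.01,"ax": 0,"ay": 0,"az": 0}
    - {"gripper": 0,"tx": 0,"ty": 0,"tz": 0,"ax": 0,"ay": 0,"az": -1}
    - {"gripper": 0,"tx": 0,"ty": 0,"tz": 0,"ax": 0,"ay": 0,"az": -1}
    - {"gripper": 0,"tx": 0,"ty": 0,"tz": 0,"ax": 0,"ay": 0,"az": -1}
    - {"gripper": 0,"tx": 0,"ty": 0,"tz": 0,"ax": 0,"ay": 0,"az": -1}
    - {"gripper": 0,"tx": 0.83,"ty": 0.37,"tz": 0,"ax": 0,"ay": 0,"az": 0}
    - {"gripper": 0,"tx": 0.83,"ty": 0.37,"tz": 0,"ax": 0,"ay": 0,"az": 0}
    - {"gripper": 0,"tx": 0.83,"ty": 0.37,"tz": 0,"ax": 0,"ay": 0,"az": 0}
    - {"gripper": 0,"tx": 0.83,"ty": 0.37,"tz": 0,"ax": 0,"ay": 0,"az": 0}
    - {"gripper": 0,"tx": 0.83,"ty": 0.37,"tz": 0,"ax": 0,"ay": 0,"az": 0}
    - {"gripper": 0,"tx": 0.83,"ty": 0.37,"tz": 0,"ax": 0,"ay": 0,"az": 0}
    - {"gripper": 0,"tx": 0.83,"ty": 0.37,"tz": 0,"ax": 0,"ay": 0,"az": 0}
    - {"gripper": 0,"tx": 0.5,"ty": 0.22,"tz": 0,"ax": 0,"ay": 0,"az": 0}
    - {"gripper": 0,"tx": 0,"ty": 0,"tz": 0,"ax": 0,"ay": 0,"az": 0}

```text
t: 6.05
eef_pos: [0.6696, -0.0255, 0.2283]
ee_rot: [-1.557, 1.152, 1.641]
force: [-0.3, -0.1, -1.2]
width: 0.0002
```

Run:
```python
from h import *
np.set_printoptions(precision=4,suppress=True)
T=tcpT();print(T,telemetry.get_state()['force'],'tip',T[:3,3]+.178*T[:3,0])
snap('wrist','w2.png');im=snap('scene','s2.png')
cv2.imwrite('pics/s2c.png',cv2.resize(im[150:270,200:350,::-1],None,fx=4,fy=4,interpolation=2))
for n in('wrist','scene'):
    for r in finder.pinpoint('tab_top',n)[:2]:
        print(r['confidence'],r['location'],atz(n,r['location'],.04))
```

```text
[[-0.0284  0.0502 -0.9983  0.6696]
 [ 0.4061 -0.912  -0.0574 -0.0255]
 [-0.9134 -0.4071  0.0055  0.2283]
 [ 0.      0.      0.      1.    ]] [-0.2783 -0.091  -1.207 ] tip [0.6645 0.0467 0.0658]
0.89 [201.6, 240.5] [0.6734 0.0398 0.04  ]
0.38 [214.7, 276.8] [0.6788 0.0246 0.04  ]
```

View pics/w2.png

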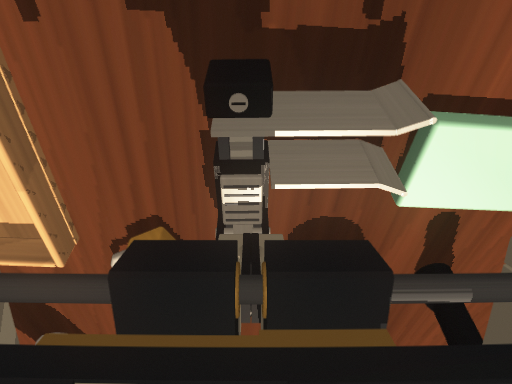

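View pics/s2c.png

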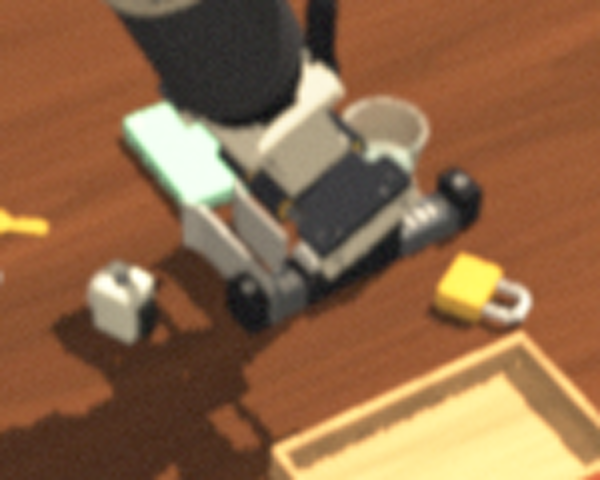

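Run:
```python
from h import *
np.set_printoptions(precision=4,suppress=True)
for rc in((174,221),(174,264),(230,220),(230,267),(186,272),(133,277)):print(rc,atz('wrist',rc,.04),atz('wrist',rc,.045))
T=tcpT()
for p in((.178,.0095,0),(.178,-.0095,0)):print(proj('wrist',(T@np.r_[p,1])[:3]))
a=cv2.imread('pics/w2.png')[140:260,180:300];cv2.imwrite('pics/w2c.png',cv2.resize(a,None,fx=5,fy=5,interpolation=2))
```

```text
(174, 221) [0.6852 0.0207 0.04  ] [0.6849 0.0168 0.045 ]
(174, 264) [0.6617 0.0192 0.04  ] [0.6622 0.0154 0.045 ]
(230, 220) [0.6858 0.0658 0.04  ] [0.6854 0.0603 0.045 ]
(230, 267) [0.6559 0.0639 0.04  ] [0.6566 0.0585 0.045 ]
(186, 272) [0.6565 0.0274 0.04  ] [0.6571 0.0233 0.045 ]
(133, 277) [ 0.6575 -0.0068  0.04  ] [ 0.6581 -0.0097  0.045 ]
[234.6711 250.0042]
[266.9493 249.9651]
```

View pics/w2c.png

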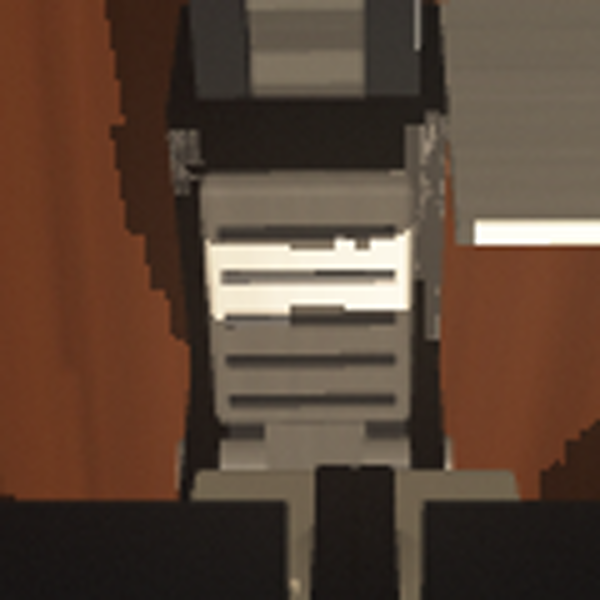

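The tab's ribs centre at about (203,242) in the wrist view, roughly world (0.673, 0.041). The tip is centred about 7 mm too low in x. I'll shift it, then press down gradually.

Emit:
play_rows:
  steps:
    - {"gripper": 0,"tx": 0,"ty": 0.03,"tz": -0.28,"ax": 0,"ay": 0,"az": 0}
    - {"gripper": 0,"tx": 0.37,"ty": 0.16,"tz": 0,"ax": 0,"ay": 0,"az": 0}
    - {"gripper": 0,"tx": 0.37,"ty": 0.16,"tz": 0,"ax": 0,"ay": 0,"az": 0}
    - {"gripper": 0,"tx": 0.09,"ty": 0.04,"tz": 0,"ax": 0,"ay": 0,"az": 0}
    - {"gripper": 0,"tx": 0.09,"ty": 0.04,"tz": 0,"ax": 0,"ay": 0,"az": 0}
    - {"gripper": 0,"tx": 0,"ty": 0,"tz": 0,"ax": 0,"ay": 0,"az": 0}

```text
t: 6.75
eef_pos: [0.6774, -0.0247, 0.2054]
ee_rot: [-1.566, 1.152, 1.633]
force: [-0.2, 0.4, -0.1]
width: 0.0003
```

Emit:
play_rows:
  steps:
    - {"gripper": 0,"tx": 0.07,"ty": 0.03,"tz": 0,"ax": 0,"ay": 0,"az": 0}
    - {"gripper": 0,"tx": 0.07,"ty": 0.03,"tz": 0,"ax": 0,"ay": 0,"az": 0}
    - {"gripper": 0,"tx": 0,"ty": 0,"tz": 0,"ax": 0,"ay": 0,"az": 0}

```text
t: 7.0
eef_pos: [0.6779, -0.0246, 0.203]
ee_rot: [-1.572, 1.152, 1.628]
force: [-0.3, -0.2, 3.1]
width: 0.0001
```

Emit:
play_rows:
  steps:
    - {"gripper": 0,"tx": 0.09,"ty": 0.04,"tz": 0,"ax": 0,"ay": 0,"az": 0}
    - {"gripper": 0,"tx": 0.09,"ty": 0.04,"tz": 0,"ax": 0,"ay": 0,"az": 0}
    - {"gripper": 0,"tx": 0.05,"ty": 0.02,"tz": 0,"ax": 0,"ay": 0,"az": 0}
    - {"gripper": 0,"tx": 0,"ty": 0,"tz": 0,"ax": 0,"ay": 0,"az": 0}

```text
t: 7.33
eef_pos: [0.6779, -0.0242, 0.1968]
ee_rot: [-1.573, 1.151, 1.628]
force: [-0.6, 0.5, 5.8]
width: 0.0005
```

Run:
```python
from h import *
np.set_printoptions(precision=4,suppress=True)
T=tcpT();print(T,telemetry.get_state()['force'],'tip',T[:3,3]+.178*T[:3,0])
im=snap('wrist','w3.png')
cv2.imwrite('pics/w3c.png',cv2.resize(im[90:260,150:350,::-1],None,fx=3.4,fy=3.4,interpolation=2))
```

```text
[[-0.0232  0.0539 -0.9983  0.6779]
 [ 0.4066 -0.9117 -0.0586 -0.0242]
 [-0.9133 -0.4072 -0.0008  0.1968]
 [ 0.      0.      0.      1.    ]] [-0.572   0.4823  5.7961] tip [0.6738 0.0481 0.0342]
```

View pics/w3c.png

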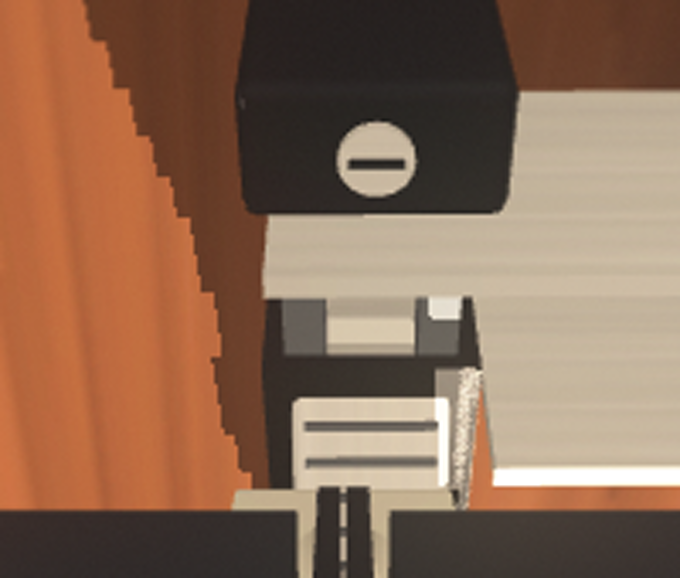

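The tab is pressed: it sits tilted under the tip, with 5.8 N and about 9.5 mm of sink. Now I'll slide toward +y into the housing and push.

Emit:
play_rows:
  steps:
    - {"gripper": 0,"tx": 0.016,"ty": -0.124,"tz": 0,"ax": 0,"ay": 0,"az": 0}
    - {"gripper": 0,"tx": 0.016,"ty": -0.124,"tz": 0,"ax": 0,"ay": 0,"az": 0}
    - {"gripper": 0,"tx": 0.081,"ty": -0.183,"tz": 0,"ax": 0,"ay": 0,"az": 0}
    - {"gripper": 0,"tx": 0.081,"ty": -0.183,"tz": 0,"ax": 0,"ay": 0,"az": 0}
    - {"gripper": 0,"tx": 0.081,"ty": -0.183,"tz": 0,"ax": 0,"ay": 0,"az": 0}

```text
t: 7.8
eef_pos: [0.6766, -0.0033, 0.1985]
ee_rot: [-1.572, 1.152, 1.628]
force: [-0.1, -2.4, 4.5]
width: 0.0003
```

Emit:
play_rows:
  steps:
    - {"gripper": 0,"tx": 0.11,"ty": -0.167,"tz": 0,"ax": 0,"ay": 0,"az": 0}
    - {"gripper": 0,"tx": 0.081,"ty": -0.183,"tz": 0,"ax": 0,"ay": 0,"az": 0}
    - {"gripper": 0,"tx": 0.081,"ty": -0.183,"tz": 0,"ax": 0,"ay": 0,"az": 0}

```text
t: 8.05
eef_pos: [0.6756, 0.0119, 0.1976]
ee_rot: [-1.571, 1.152, 1.629]
force: [-0.9, -3.5, 4.8]
width: 0.0005
```

Run:
```python
from h import *
np.set_printoptions(precision=4,suppress=True)
T=tcpT();print(telemetry.get_state()['force'],'tip',T[:3,3]+.178*T[:3,0])
im=snap('wrist','w4.png')
cv2.imwrite('pics/w4c.png',cv2.resize(im[50:260,150:400,::-1],None,fx=2.8,fy=2.8,interpolation=2))
```

```text
[-0.881  -3.5497  4.8268] tip [0.6714 0.0842 0.035 ]
```

View pics/w4c.png

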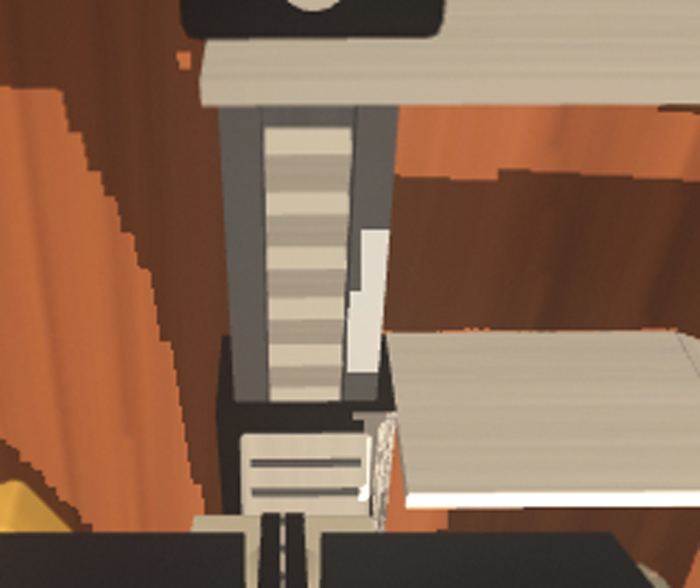

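The stop is sliding back with the tab held down. Continuing.

Emit:
play_rows:
  steps:
    - {"gripper": 0,"tx": 0.081,"ty": -0.183,"tz": 0.03,"ax": 0,"ay": 0,"az": 0}
    - {"gripper": 0,"tx": 0.081,"ty": -0.183,"tz": 0.03,"ax": 0,"ay": 0,"az": 0}
    - {"gripper": 0,"tx": 0.081,"ty": -0.183,"tz": 0.03,"ax": 0,"ay": 0,"az": 0}

```text
t: 8.35
eef_pos: [0.6735, 0.0268, 0.1982]
ee_rot: [-1.578, 1.152, 1.622]
force: [4.2, -2.1, 5.8]
width: 0.0002
```

Emit:
play_rows:
  steps:
    - {"gripper": 0,"tx": 0.04,"ty": -0.092,"tz": 0,"ax": 0,"ay": 0,"az": 0}
    - {"gripper": 0,"tx": 0.04,"ty": -0.092,"tz": 0,"ax": 0,"ay": 0,"az": 0}

```text
t: 8.52
eef_pos: [0.6727, 0.0316, 0.198]
ee_rot: [-1.575, 1.152, 1.626]
force: [2.7, -6.0, 4.7]
width: 0.0004
```

Emit:
play_rows:
  steps:
    - {"gripper": 0,"tx": 0.04,"ty": -0.092,"tz": 0,"ax": 0,"ay": 0,"az": 0}
    - {"gripper": 0,"tx": 0,"ty": 0,"tz": 0,"ax": 0,"ay": 0,"az": 0}

```text
t: 8.68
eef_pos: [0.6721, 0.0335, 0.1977]
ee_rot: [-1.571, 1.153, 1.63]
force: [3.3, -4.2, 5.1]
width: 0.0004
```

Run:
```python
from h import *
np.set_printoptions(precision=4,suppress=True)
T=tcpT();print(telemetry.get_state()['force'],'tip',T[:3,3]+.178*T[:3,0])
im=snap('wrist','w5.png');snap('top','t5.png')
cv2.imwrite('pics/w5c.png',cv2.resize(im[0:260,150:400,::-1],None,fx=2.3,fy=2.3,interpolation=2))
for q in('fence','stop_plate'):
    for r in finder.pinpoint(q,'wrist')[:1]: print(q,r['confidence'],r['location'],atz('wrist',r['location'],.023))
    for r in finder.pinpoint(q,'top')[:1]: print(q,r['confidence'],r['location'],atz('top',r['location'],.023))
```

```text
[ 3.2578 -4.2483  5.0662] tip [0.6679 0.1056 0.035 ]
fence 0.7 [166.6, 246.8] [ 0.6236 -0.0079  0.023 ]
stop_plate 0.88 [187.5, 341.0] [0.6251 0.0689 0.023 ]
stop_plate 0.37 [168.1, 219.7] [0.6189 0.0705 0.023 ]
```

View pics/w5c.png

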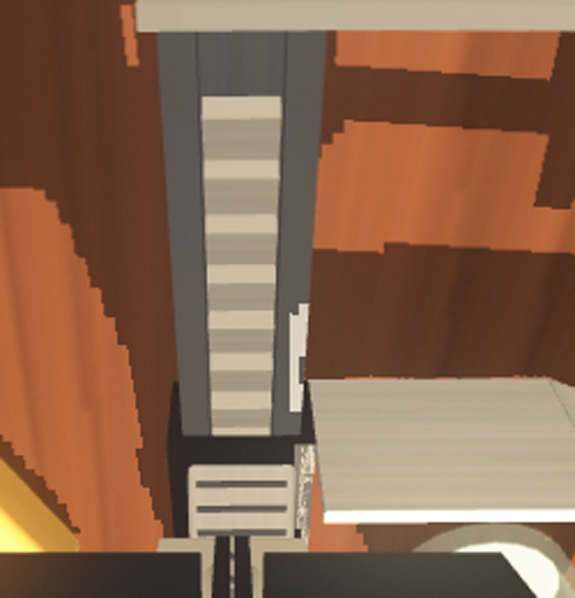

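The gap measures about 78 mm of the expected 84, so I'll keep pushing gently until the force shows the end stop.

Emit:
play_rows:
  steps:
    - {"gripper": 0,"tx": 0.04,"ty": -0.092,"tz": 0,"ax": 0,"ay": 0,"az": 0}
    - {"gripper": 0,"tx": 0.04,"ty": -0.092,"tz": 0,"ax": 0,"ay": 0,"az": 0}
    - {"gripper": 0,"tx": 0,"ty": 0,"tz": 0,"ax": 0,"ay": 0,"az": 0}

```text
t: 9.23
eef_pos: [0.6719, 0.0354, 0.1981]
ee_rot: [-1.571, 1.157, 1.63]
force: [1.0, -18.1, 8.6]
width: 0.0004
```

Emit:
play_rows:
  steps:
    - {"gripper": 0,"tx": 0.04,"ty": -0.092,"tz": 0,"ax": 0,"ay": 0,"az": 0}
    - {"gripper": 0,"tx": 0,"ty": 0,"tz": 0,"ax": 0,"ay": 0,"az": 0}

```text
t: 9.4
eef_pos: [0.6719, 0.0361, 0.1983]
ee_rot: [-1.571, 1.16, 1.629]
force: [0.8, -24.9, 8.7]
width: 0.0006
```

The force rose to 25 N with almost no travel, so the stop is at its end. I'll relax the push, lift straight up so the tab is released, and check.

Emit:
play_rows:
  steps:
    - {"gripper": 0,"tx": -0.065,"ty": 0.146,"tz": 0,"ax": 0,"ay": 0,"az": 0}
    - {"gripper": 0,"tx": -0.18,"ty": -0.08,"tz": 0,"ax": 0,"ay": 0,"az": 0}
    - {"gripper": 0,"tx": -0.27,"ty": -0.12,"tz": 0,"ax": 0,"ay": 0,"az": 0}
    - {"gripper": 0,"tx": -0.5,"ty": 0,"tz": 0,"ax": 0,"ay": 0,"az": 0}
    - {"gripper": 0,"tx": -1,"ty": 0,"tz": 0,"ax": 0,"ay": 0,"az": 0}
    - {"gripper": 0,"tx": -1,"ty": 0,"tz": 0,"ax": 0,"ay": 0,"az": 0}
    - {"gripper": 0,"tx": -1,"ty": 0,"tz": 0,"ax": 0,"ay": 0,"az": 0}
    - {"gripper": 0,"tx": 0,"ty": 0,"tz": 0,"ax": 0,"ay": 0,"az": 0}

```text
t: 10.07
eef_pos: [0.6745, 0.0004, 0.2945]
ee_rot: [-1.582, 1.152, 1.62]
force: [1.6, 0.3, 1.1]
width: 0.0006
```

Run:
```python
from h import *
np.set_printoptions(precision=4,suppress=True)
T=tcpT();print(T,telemetry.get_state()['force'],'tip',T[:3,3]+.178*T[:3,0])
im=snap('wrist','w6.png')
for q,z in(('fence',.023),('stop_plate',.023),('tab_top',.04),('bank_center',.008),('bay',0)):
    for r in finder.pinpoint(q,'wrist')[:1]: print(q,r['confidence'],r['location'],atz('wrist',r['location'],z))
im=snap('scene','s6.png')
cv2.imwrite('pics/s6c.png',cv2.resize(im[140:260,200:350,::-1],None,fx=4,fy=4,interpolation=2))
```

```text
[[-0.0198  0.0553 -0.9983  0.6745]
 [ 0.4059 -0.912  -0.0586  0.0004]
 [-0.9137 -0.4064 -0.0044  0.2945]
 [ 0.      0.      0.      1.    ]] [1.5554 0.2642 1.1222] tip [0.671  0.0727 0.1319]
fence 0.9 [28.7, 323.4] [ 0.6293 -0.0113  0.023 ]
stop_plate 0.89 [143.0, 307.4] [0.6246 0.0703 0.023 ]
tab_top 0.78 [174.6, 257.1] [0.662  0.0896 0.04  ]
bank_center 0.75 [87.0, 468.2] [0.5109 0.0237 0.008 ]
bay 0.83 [77.8, 272.5] [0.6545 0.0298 0.    ]
```

View pics/w6.png

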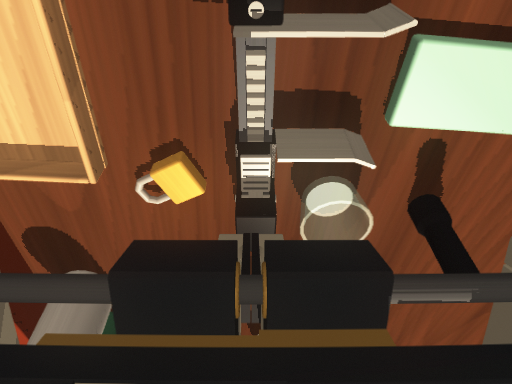

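View pics/s6c.png

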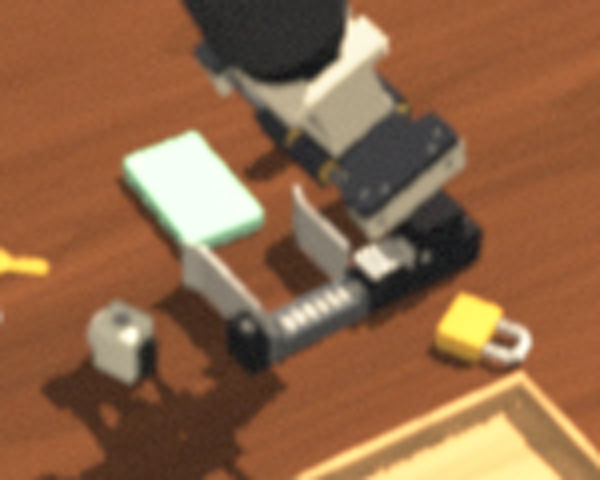

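Run:
```python
from h import *
a=cv2.imread('pics/w6.png')[0:240,220:420];cv2.imwrite('pics/w6c.png',cv2.resize(a,None,fx=2.5,fy=2.5,interpolation=2)[:, :])
a=cv2.imread('pics/w6.png')[120:170,260:400];cv2.imwrite('pics/w6d.png',cv2.resize(a,None,fx=5,fy=5,interpolation=2))
a=cv2.imread('pics/w6.png')[0:50,260:420];cv2.imwrite('pics/w6e.png',cv2.resize(a,None,fx=5,fy=5,interpolation=2))
```

```text
(no output)
```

View pics/w6d.png

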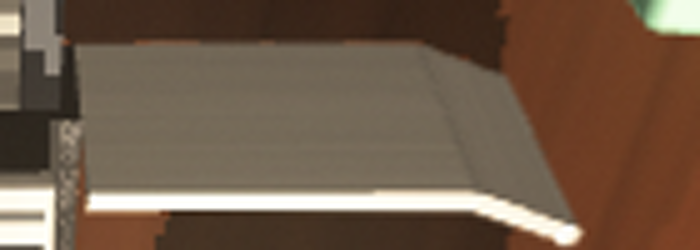

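View pics/w6e.png

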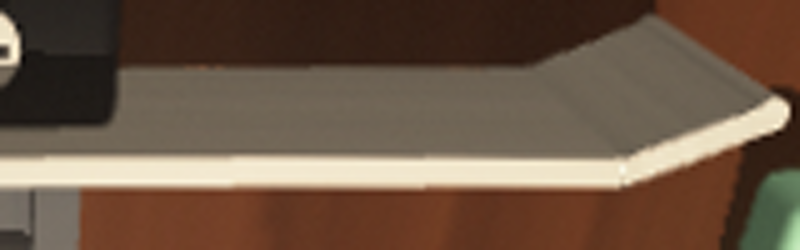

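View pics/w6c.png

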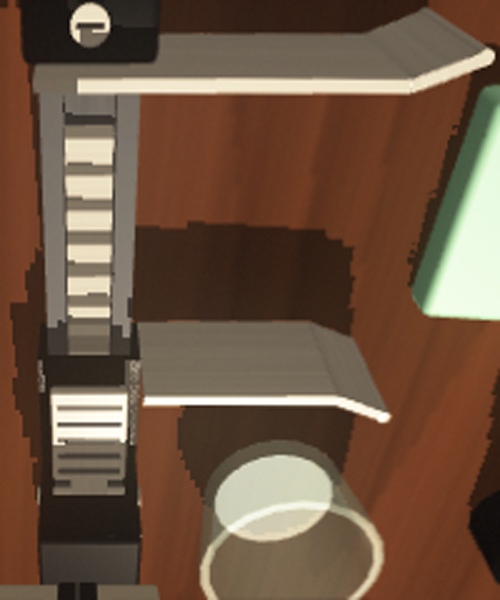

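Run:
```python
from h import *
np.set_printoptions(precision=4,suppress=True)
A=lambda r,c,z=.045:atz('wrist',(r,c),z)
print('fence',A(37.4,290),A(37.4,320),A(36.5,383)); print('stop',A(158,280),A(157.8,320),A(158.2,355))
print('gap',A(157.8,320)-A(37.4,318))
a=cv2.imread('pics/w6.png')[:150,372:];cv2.imwrite('pics/w6f.png',cv2.resize(a,None,fx=4,fy=4,interpolation=2))
r=finder.silhouettes('bank_center','top')
```

```text
fence [ 0.6517 -0.0112  0.045 ] [ 0.6351 -0.0123  0.045 ] [ 0.6002 -0.0152  0.045 ]
stop [0.6476 0.0696 0.045 ] [0.6192 0.0678 0.045 ] [0.5942 0.0666 0.045 ]
gap [-0.0169  0.08    0.    ]
```

View pics/w6f.png

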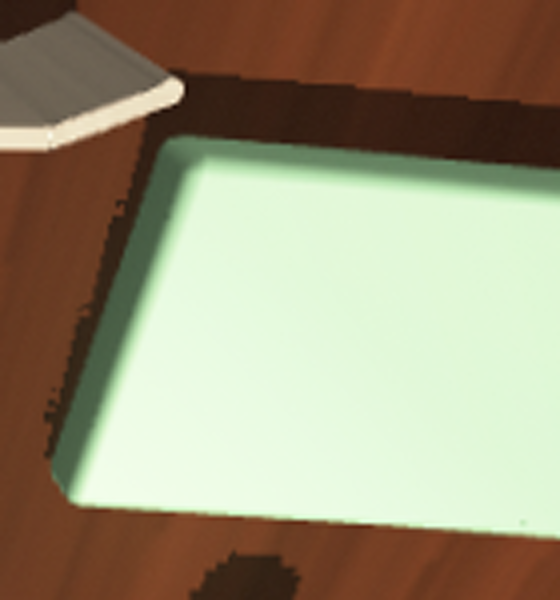

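The plates now measure about 81–82 mm apart, consistent with 84 given the calibration. The tab is back up. Next I'll straighten the tool and go behind the bank, then check the stop in the clear top view.

Emit:
play_rows:
  steps:
    - {"gripper": 0,"tx": 0,"ty": 0,"tz": 0.3,"ax": 0,"ay": 0,"az": 1}
    - {"gripper": 0,"tx": 0,"ty": 0,"tz": 0.5,"ax": 0,"ay": 0,"az": 1}
    - {"gripper": 0,"tx": 0,"ty": 0,"tz": 0.5,"ax": 0,"ay": 0,"az": 1}
    - {"gripper": 0,"tx": 0,"ty": 0,"tz": 0.5,"ax": 0,"ay": 0,"az": 1}
    - {"gripper": 0,"tx": 0,"ty": -0.14,"tz": 0.9,"ax": 0,"ay": 0,"az": 0}
    - {"gripper": 0,"tx": 0,"ty": -0.14,"tz": 0.9,"ax": 0,"ay": 0,"az": 0}
    - {"gripper": 0,"tx": 0,"ty": -0.14,"tz": 0.9,"ax": 0,"ay": 0,"az": 0}
    - {"gripper": 0,"tx": 0,"ty": -0.14,"tz": 0.9,"ax": 0,"ay": 0,"az": 0}
    - {"gripper": 0,"tx": 0,"ty": -0.14,"tz": 0.9,"ax": 0,"ay": 0,"az": 0}
    - {"gripper": 0,"tx": 0,"ty": -0.14,"tz": 0.9,"ax": 0,"ay": 0,"az": 0}
    - {"gripper": 0,"tx": 0,"ty": -0.14,"tz": 0.9,"ax": 0,"ay": 0,"az": 0}
    - {"gripper": 0,"tx": 0,"ty": -0.14,"tz": 0.9,"ax": 0,"ay": 0,"az": 0}
    - {"gripper": 0,"tx": 0,"ty": -0.14,"tz": 0.9,"ax": 0,"ay": 0,"az": 0}
    - {"gripper": 0,"tx": 0,"ty": -0.1,"tz": 0.3,"ax": 0,"ay": 0,"az": 0}
    - {"gripper": 0,"tx": 0,"ty": 0,"tz": 0,"ax": 0,"ay": 0,"az": 0}

```text
t: 11.72
eef_pos: [0.4158, 0.0207, 0.29]
ee_rot: [-0.991, 1.57, 2.21]
force: [-0.3, -0.0, 0.5]
width: 0.0003
```

Run:
```python
from h import *
np.set_printoptions(precision=4,suppress=True)
T=tcpT();print(T,telemetry.get_state()['force'],'tip',T[:3,3]+.178*T[:3,0])
im=snap('wrist','w7.png');im=snap('top','t7.png')
cv2.imwrite('pics/t7c.png',cv2.resize(im[90:260,150:380,::-1],None,fx=3.4,fy=3.4,interpolation=2))
for n in('top','wrist'):
    for q,z in(('fence',.023),('stop_plate',.023),('bank_center',.008)):
        for r in finder.pinpoint(q,n)[:1]: print(q,n,r['confidence'],r['location'],atz(n,r['location'],z))
```

```text
[[-0.0003  0.0596 -0.9982  0.4158]
 [ 0.0003 -0.9982 -0.0596  0.0207]
 [-1.     -0.0004  0.0002  0.29  ]
 [ 0.      0.      0.      1.    ]] [-0.3055 -0.0159  0.4998] tip [0.4157 0.0208 0.112 ]
fence top 0.9 [165.5, 247.3] [ 0.6268 -0.0093  0.023 ]
stop_plate top 0.71 [163.3, 219.1] [0.6328 0.0724 0.023 ]
bank_center top 0.93 [209.9, 237.7] [0.4984 0.0181 0.008 ]
bank_center wrist 0.75 [189.9, 135.1] [0.5135 0.0226 0.008 ]
```

View pics/w7.png

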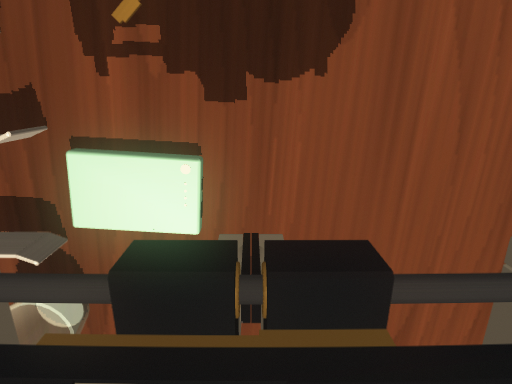

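View pics/t7c.png

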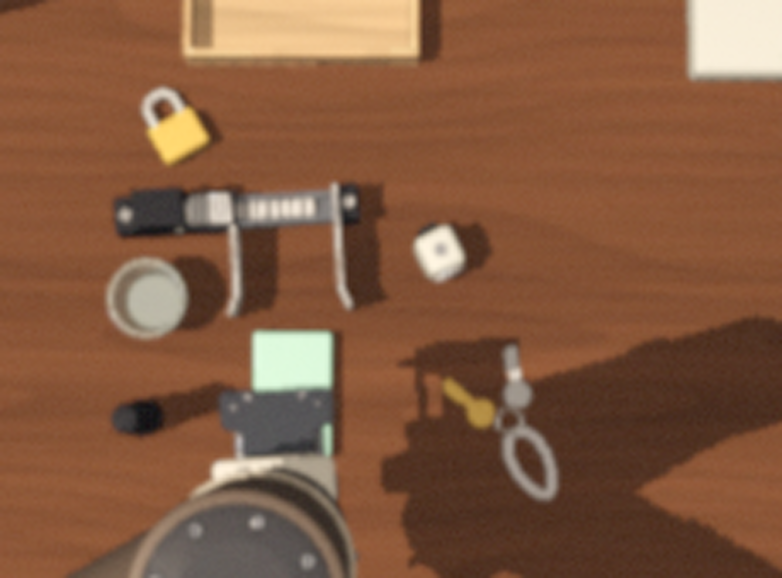

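The top view shows the housing against the far end block, so the stop is fully back and the bay is open. Now I'll measure the bank from the wrist view.

Run:
```python
from h import *
np.set_printoptions(precision=4,suppress=True)
r=finder.silhouettes('bank_center','wrist')
m=r[0]['pixels'].astype('uint8');print(r[0]['confidence'],r[0]['extent'],m.sum())
im=cv2.imread('pics/w7.png').astype(int)
g=((im[:,:,1]>im[:,:,2]+15)&(im[:,:,1]>100)).astype('uint8');g[240:]=0
c=max(cv2.findContours(g,0,1)[0],key=cv2.contourArea)
for cc in(c,):
  pts=np.array([atz('wrist',(p[1],p[0]),.016)[:2] for p in cc[:,0]])
  (ctr,sz,ang)=cv2.minAreaRect((pts*1000).astype('float32'));print(ctr,sz,ang);print(cv2.boxPoints((ctr,sz,ang)))
```

```text
0.61 [64.2, 145.8, 203.1, 235.5] 10457
(510.8490905761719, 22.179716110229492) (67.11758422851562, 107.77466583251953) 89.89735412597656
[[456.9017 -11.2825]
 [564.6762 -11.4756]
 [564.7964  55.6419]
 [457.022   55.835 ]]
```

Emit:
play_rows:
  steps:
    - {"gripper": 0,"tx": 0.9,"ty": 0.04,"tz": 0,"ax": 0,"ay": 0,"az": 0}
    - {"gripper": 0,"tx": 0.9,"ty": 0,"tz": 0,"ax": 0,"ay": 0,"az": 0}
    - {"gripper": 0,"tx": 0.9,"ty": 0,"tz": 0,"ax": 0,"ay": 0,"az": 0}
    - {"gripper": 0,"tx": 0.8,"ty": 0,"tz": 0,"ax": 0,"ay": 0,"az": 0}
    - {"gripper": 0,"tx": 0.5,"ty": 0,"tz": 0,"ax": 0,"ay": 0,"az": 0}
    - {"gripper": 0,"tx": 0.2,"ty": 0,"tz": 0,"ax": 0,"ay": 0,"az": 0}
    - {"gripper": 0,"tx": 0,"ty": 0,"tz": 0,"ax": 0,"ay": 0,"az": 0}

```text
t: 12.75
eef_pos: [0.4173, 0.0194, 0.1839]
ee_rot: [0.473, 1.568, -2.611]
force: [1.0, -0.1, 0.4]
width: 0.0005
```

Emit:
play_rows:
  steps:
    - {"gripper": 0,"tx": 0,"ty": 0,"tz": -0.2,"ax": 0,"ay": 0,"az": 0}
    - {"gripper": 0,"tx": 0,"ty": 0,"tz": -0.2,"ax": 0,"ay": 0,"az": 0}
    - {"gripper": 0,"tx": 0,"ty": 0,"tz": -0.1,"ax": 0,"ay": 0,"az": 0}
    - {"gripper": 0,"tx": 0,"ty": 0,"tz": -0.1,"ax": 0,"ay": 0,"az": 0}
    - {"gripper": 0,"tx": 0,"ty": 0,"tz": 0,"ax": 0,"ay": 0,"az": 0}

```text
t: 13.17
eef_pos: [0.4333, 0.0208, 0.1855]
ee_rot: [-2.766, 1.569, 0.434]
force: [0.9, 0.2, 0.4]
width: 0.0005
```

Run:
```python
from h import *
np.set_printoptions(precision=4,suppress=True)
T=tcpT();print(telemetry.get_state()['force'],'tip',T[:3,3]+.178*T[:3,0])
im=snap('wrist','w8.png')
```

```text
[0.8931 0.2208 0.3779] tip [0.4335 0.0209 0.0075]
```

View pics/w8.png

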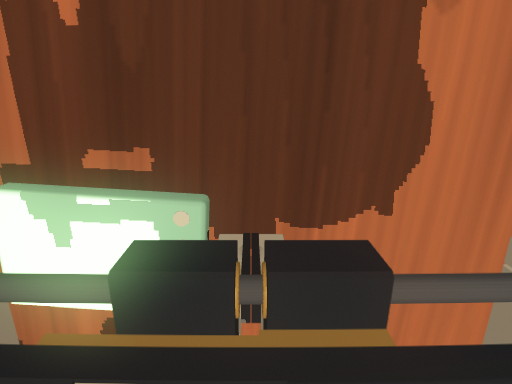

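Emit:
play_rows:
  steps:
    - {"gripper": 0,"tx": 0,"ty": 0,"tz": -0.08,"ax": 0,"ay": 0,"az": 0}
    - {"gripper": 0,"tx": 0,"ty": 0,"tz": -0.08,"ax": 0,"ay": 0,"az": 0}
    - {"gripper": 0,"tx": 0,"ty": 0,"tz": -0.08,"ax": 0,"ay": 0,"az": 0}
    - {"gripper": 0,"tx": 0,"ty": 0,"tz": -0.08,"ax": 0,"ay": 0,"az": 0}
    - {"gripper": 0,"tx": 0,"ty": 0,"tz": -0.08,"ax": 0,"ay": 0,"az": 0}
    - {"gripper": 0,"tx": 0,"ty": 0,"tz": -0.08,"ax": 0,"ay": 0,"az": 0}
    - {"gripper": 0,"tx": 0,"ty": 0,"tz": -0.08,"ax": 0,"ay": 0,"az": 0}
    - {"gripper": 0,"tx": 0,"ty": 0,"tz": -0.08,"ax": 0,"ay": 0,"az": 0}
    - {"gripper": 0,"tx": 0,"ty": 0,"tz": -0.08,"ax": 0,"ay": 0,"az": 0}
    - {"gripper": 0,"tx": 0,"ty": 0,"tz": -0.08,"ax": 0,"ay": 0,"az": 0}

```text
t: 14.05
eef_pos: [0.4526, 0.0217, 0.1849]
ee_rot: [0.406, 1.571, -2.677]
force: [-0.5, 0.1, -0.1]
width: 0.0002
```

Run:
```python
from h import *
np.set_printoptions(precision=4,suppress=True)
T=tcpT();print(telemetry.get_state()['force'],'tip',T[:3,3]+.178*T[:3,0])
im=snap('top','t9.png')
cv2.imwrite('pics/t9c.png',cv2.resize(im[130:250,170:300,::-1],None,fx=5,fy=5,interpolation=2))
```

```text
[-0.4541  0.1479 -0.0943] tip [0.4526 0.0217 0.0069]
```

View pics/t9c.png

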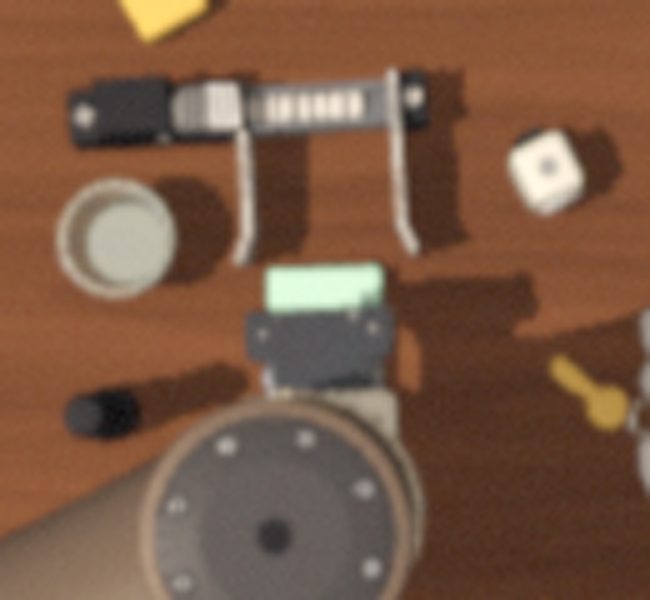

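The bank is moving, square to the bay and centred between the plates. Continuing at 30 mm/s.

Emit:
play_rows:
  steps:
    - {"gripper": 0,"tx": 0,"ty": 0,"tz": -0.1,"ax": 0,"ay": 0,"az": 0}
    - {"gripper": 0,"tx": 0,"ty": 0,"tz": -0.1,"ax": 0,"ay": 0,"az": 0}
    - {"gripper": 0,"tx": 0,"ty": 0,"tz": -0.1,"ax": 0,"ay": 0,"az": 0}
    - {"gripper": 0,"tx": 0,"ty": 0,"tz": -0.1,"ax": 0,"ay": 0,"az": 0}
    - {"gripper": 0,"tx": 0,"ty": 0,"tz": -0.1,"ax": 0,"ay": 0,"az": 0}
    - {"gripper": 0,"tx": 0,"ty": 0,"tz": -0.1,"ax": 0,"ay": 0,"az": 0}
    - {"gripper": 0,"tx": 0,"ty": 0,"tz": -0.1,"ax": 0,"ay": 0,"az": 0}
    - {"gripper": 0,"tx": 0,"ty": 0,"tz": -0.1,"ax": 0,"ay": 0,"az": 0}
    - {"gripper": 0,"tx": 0,"ty": 0,"tz": -0.1,"ax": 0,"ay": 0,"az": 0}
    - {"gripper": 0,"tx": 0,"ty": 0,"tz": -0.1,"ax": 0,"ay": 0,"az": 0}
    - {"gripper": 0,"tx": 0,"ty": 0,"tz": -0.1,"ax": 0,"ay": 0,"az": 0}
    - {"gripper": 0,"tx": 0,"ty": 0,"tz": -0.1,"ax": 0,"ay": 0,"az": 0}

```text
t: 15.1
eef_pos: [0.4826, 0.0235, 0.185]
ee_rot: [0.085, 1.571, -2.998]
force: [-1.3, 0.8, 0.3]
width: 0.0003
```

Run:
```python
from h import *
np.set_printoptions(precision=4,suppress=True)
T=tcpT();print(telemetry.get_state()['force'],'tip',T[:3,3]+.178*T[:3,0])
im=snap('top','t10.png')
cv2.imwrite('pics/t10c.png',cv2.resize(im[130:250,170:300,::-1],None,fx=5,fy=5,interpolation=2))
```

```text
[-1.3439  0.8353  0.2965] tip [0.4826 0.0235 0.007 ]
```

View pics/t10c.png

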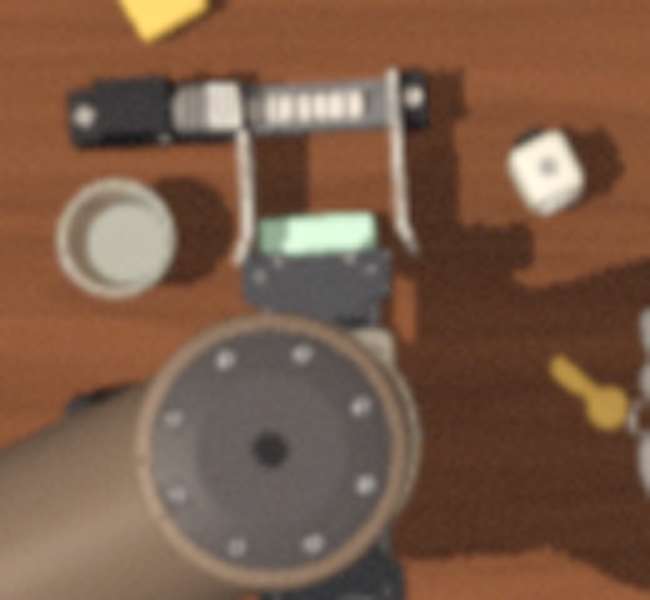

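It's entering cleanly. The left clearance is about 4 mm. Continuing.

Emit:
play_rows:
  steps:
    - {"gripper": 0,"tx": 0,"ty": 0.01,"tz": -0.1,"ax": 0,"ay": 0,"az": 0}
    - {"gripper": 0,"tx": 0,"ty": 0.01,"tz": -0.1,"ax": 0,"ay": 0,"az": 0}
    - {"gripper": 0,"tx": 0,"ty": 0.01,"tz": -0.1,"ax": 0,"ay": 0,"az": 0}
    - {"gripper": 0,"tx": 0,"ty": 0.01,"tz": -0.1,"ax": 0,"ay": 0,"az": 0}
    - {"gripper": 0,"tx": 0,"ty": 0.01,"tz": -0.1,"ax": 0,"ay": 0,"az": 0}
    - {"gripper": 0,"tx": 0,"ty": 0,"tz": -0.1,"ax": 0,"ay": 0,"az": 0}
    - {"gripper": 0,"tx": 0,"ty": 0,"tz": -0.1,"ax": 0,"ay": 0,"az": 0}
    - {"gripper": 0,"tx": 0,"ty": 0,"tz": -0.1,"ax": 0,"ay": 0,"az": 0}
    - {"gripper": 0,"tx": 0,"ty": 0,"tz": -0.1,"ax": 0,"ay": 0,"az": 0}
    - {"gripper": 0,"tx": 0,"ty": 0,"tz": -0.1,"ax": 0,"ay": 0,"az": 0}
    - {"gripper": 0,"tx": 0,"ty": 0,"tz": -0.1,"ax": 0,"ay": 0,"az": 0}
    - {"gripper": 0,"tx": 0,"ty": 0,"tz": -0.1,"ax": 0,"ay": 0,"az": 0}

```text
t: 16.15
eef_pos: [0.5126, 0.024, 0.1849]
ee_rot: [-0.077, 1.571, 3.123]
force: [-0.9, -0.9, 0.4]
width: 0.0007
```

Run:
```python
from h import *
np.set_printoptions(precision=4,suppress=True)
T=tcpT();print(telemetry.get_state()['force'],'tip',T[:3,3]+.178*T[:3,0])
im=snap('top','t11.png')
cv2.imwrite('pics/t11c.png',cv2.resize(im[130:250,170:300,::-1],None,fx=5,fy=5,interpolation=2))
```

```text
[-0.9458 -0.8766  0.3651] tip [0.5126 0.024  0.0069]
```

View pics/t11c.png

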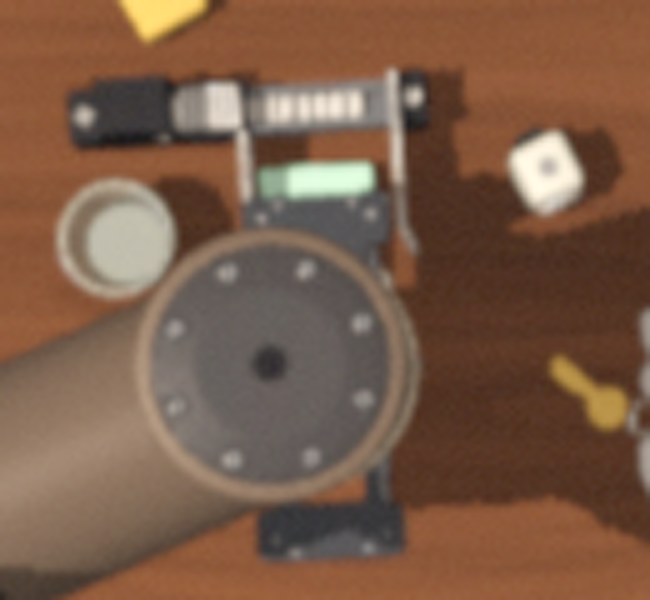

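Emit:
play_rows:
  steps:
    - {"gripper": 0,"tx": 0,"ty": 0,"tz": -0.08,"ax": 0,"ay": 0,"az": 0}
    - {"gripper": 0,"tx": 0,"ty": 0,"tz": -0.08,"ax": 0,"ay": 0,"az": 0}
    - {"gripper": 0,"tx": 0,"ty": 0,"tz": -0.08,"ax": 0,"ay": 0,"az": 0}
    - {"gripper": 0,"tx": 0,"ty": 0,"tz": -0.08,"ax": 0,"ay": 0,"az": 0}
    - {"gripper": 0,"tx": 0,"ty": 0,"tz": -0.08,"ax": 0,"ay": 0,"az": 0}
    - {"gripper": 0,"tx": 0,"ty": 0,"tz": -0.06,"ax": 0,"ay": 0,"az": 0}
    - {"gripper": 0,"tx": 0,"ty": 0,"tz": -0.04,"ax": 0,"ay": 0,"az": 0}

```text
t: 16.78
eef_pos: [0.5251, 0.0247, 0.1849]
ee_rot: [2.78, 1.571, -0.303]
force: [-1.5, -0.4, 0.9]
width: 0.0006
```

Emit:
play_rows:
  steps:
    - {"gripper": 0,"tx": 0,"ty": 0,"tz": -0.04,"ax": 0,"ay": 0,"az": 0}
    - {"gripper": 0,"tx": 0,"ty": 0,"tz": -0.04,"ax": 0,"ay": 0,"az": 0}
    - {"gripper": 0,"tx": 0,"ty": 0,"tz": -0.04,"ax": 0,"ay": 0,"az": 0}

```text
t: 17.03
eef_pos: [0.5279, 0.0249, 0.1849]
ee_rot: [-2.466, 1.571, 0.735]
force: [-1.2, 0.5, -0.7]
width: 0.0002
```

Emit:
play_rows:
  steps:
    - {"gripper": 0,"tx": 0,"ty": 0,"tz": -0.04,"ax": 0,"ay": 0,"az": 0}
    - {"gripper": 0,"tx": 0,"ty": 0,"tz": -0.04,"ax": 0,"ay": 0,"az": 0}
    - {"gripper": 0,"tx": 0,"ty": 0,"tz": -0.04,"ax": 0,"ay": 0,"az": 0}

```text
t: 17.28
eef_pos: [0.531, 0.0251, 0.1849]
ee_rot: [-3.027, 1.571, 0.174]
force: [-1.6, 0.1, 0.3]
width: -0.0
```

Emit:
play_rows:
  steps:
    - {"gripper": 0,"tx": 0,"ty": 0,"tz": -0.04,"ax": 0,"ay": 0,"az": 0}
    - {"gripper": 0,"tx": 0,"ty": 0,"tz": -0.04,"ax": 0,"ay": 0,"az": 0}

```text
t: 17.45
eef_pos: [0.533, 0.0252, 0.185]
ee_rot: [-2.711, 1.571, 0.489]
force: [-1.2, 0.4, 0.1]
width: 0.0006
```

Emit:
play_rows:
  steps:
    - {"gripper": 0,"tx": 0,"ty": 0,"tz": -0.04,"ax": 0,"ay": 0,"az": 0}
    - {"gripper": 0,"tx": 0,"ty": 0,"tz": -0.04,"ax": 0,"ay": 0,"az": 0}

```text
t: 17.62
eef_pos: [0.5341, 0.0251, 0.1848]
ee_rot: [0.216, 1.569, -2.867]
force: [-6.6, -0.0, 5.3]
width: 0.0004
```

Run:
```python
from h import *
np.set_printoptions(precision=4,suppress=True)
T=tcpT();print(telemetry.get_state()['force'],'tip',T[:3,3]+.178*T[:3,0])
im=snap('top','t12.png')
cv2.imwrite('pics/t12c.png',cv2.resize(im[130:250,170:300,::-1],None,fx=5,fy=5,interpolation=2))
```

```text
[-6.6095 -0.042   5.2537] tip [0.5337 0.025  0.0068]
```

View pics/t12c.png

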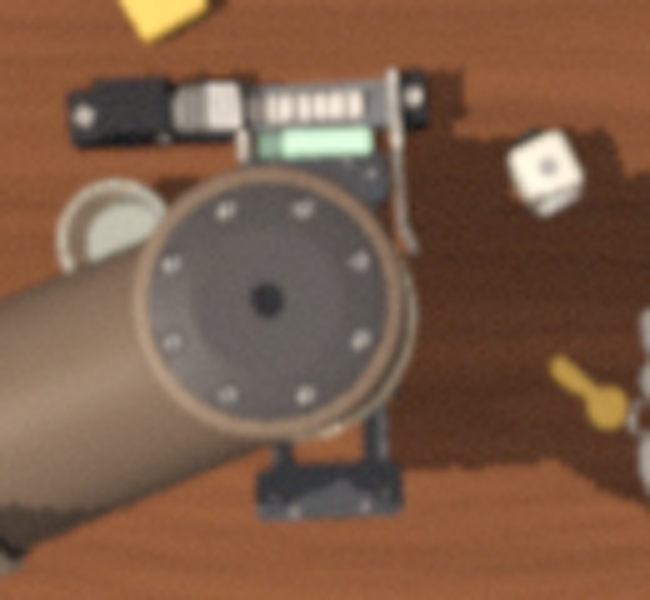

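Force jumped from 1.2 N to 6.6 N and the bank's end is against the bar. I'll back off straight, lift, and check.

Emit:
play_rows:
  steps:
    - {"gripper": 0,"tx": 0,"ty": 0,"tz": 0.1,"ax": 0,"ay": 0,"az": 0}
    - {"gripper": 0,"tx": 0,"ty": 0,"tz": 0.3,"ax": 0,"ay": 0,"az": 0}
    - {"gripper": 0,"tx": 0,"ty": 0,"tz": 0.6,"ax": 0,"ay": 0,"az": 0}
    - {"gripper": 0,"tx": -0.5,"ty": 0,"tz": 0.6,"ax": 0,"ay": 0,"az": 0}
    - {"gripper": 0,"tx": -0.9,"ty": 0,"tz": 0.4,"ax": 0,"ay": 0,"az": 0}
    - {"gripper": 0,"tx": -0.9,"ty": 0,"tz": 0.4,"ax": 0,"ay": 0,"az": 0}
    - {"gripper": 0,"tx": -0.9,"ty": 0,"tz": 0.4,"ax": 0,"ay": 0,"az": 0}
    - {"gripper": 0,"tx": -0.9,"ty": 0,"tz": 0.4,"ax": 0,"ay": 0,"az": 0}
    - {"gripper": 0,"tx": -0.9,"ty": 0,"tz": 0.4,"ax": 0,"ay": 0,"az": 0}
    - {"gripper": 0,"tx": -0.5,"ty": 0,"tz": 0.4,"ax": 0,"ay": 0,"az": 0}
    - {"gripper": 0,"tx": 0,"ty": 0,"tz": 0,"ax": 0,"ay": 0,"az": 0}

```text
t: 18.58
eef_pos: [0.4341, 0.0194, 0.3254]
ee_rot: [-2.759, 1.564, 0.442]
force: [0.7, -0.1, -0.2]
width: 0.0003
```

Run:
```python
from h import *
np.set_printoptions(precision=4,suppress=True)
im=snap('top','t13.png');cv2.imwrite('pics/t13c.png',cv2.resize(im[110:250,160:320,::-1],None,fx=4,fy=4,interpolation=2))
for q,z in(('fence',.023),('stop_plate',.023),('bank_center',.008),('bay',0)):
    for n in('top','wrist')[:1]:
        for r in finder.pinpoint(q,n)[:1]: print(q,n,r['confidence'],r['location'],atz(n,r['location'],z))
im=snap('scene','s13.png');cv2.imwrite('pics/s13c.png',cv2.resize(im[120:270,170:350,::-1],None,fx=4,fy=4,interpolation=2))
snap('wrist','w13.png')
```

```text
fence top 0.82 [163.9, 250.4] [ 0.6315 -0.0182  0.023 ]
stop_plate top 0.93 [162.8, 220.7] [0.6343 0.0678 0.023 ]
bank_center top 0.88 [176.5, 231.1] [0.596  0.0383 0.008 ]
bay top 0.77 [155.6, 234.5] [0.6587 0.0293 0.    ]
```

View pics/t13c.png

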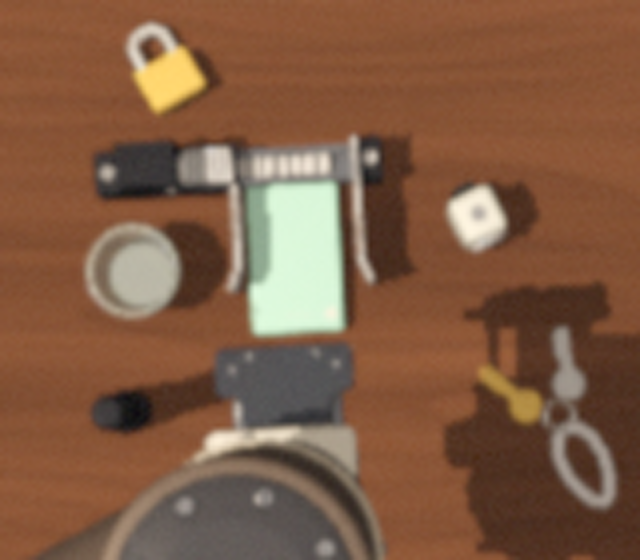

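View pics/s13c.png

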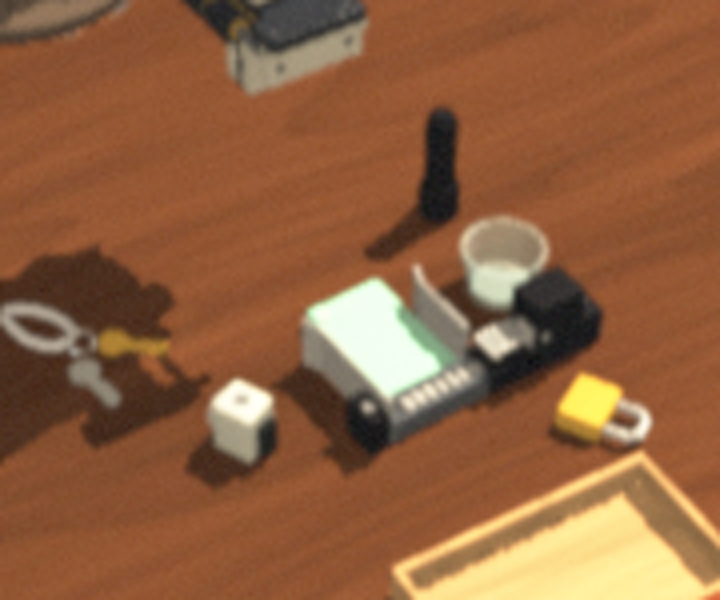

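View pics/w13.png

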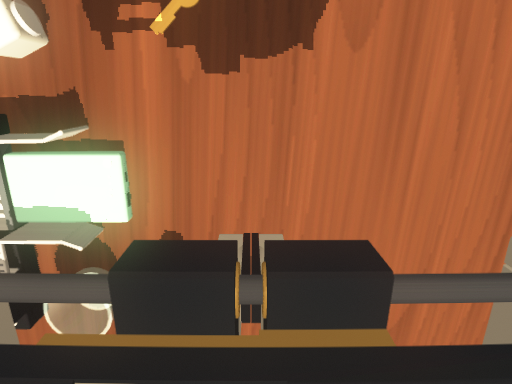

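Run:
```python
from h import *
np.set_printoptions(precision=4,suppress=True)
im=cv2.imread('pics/w13.png').astype(int)
g=((im[:,:,1]>im[:,:,2]+15)&(im[:,:,1]>100)).astype('uint8');g[232:]=0
c=max(cv2.findContours(g,0,1)[0],key=cv2.contourArea)
pts=np.array([atz('wrist',(p[1],p[0]),.016)[:2] for p in c[:,0]])
r=cv2.minAreaRect((pts*1000).astype('float32'));print('wrist',r,cv2.boxPoints(r))
im=cv2.imread('pics/t13.png').astype(int)
g=((im[:,:,1]>im[:,:,2]+10)&(im[:,:,1]>90)).astype('uint8');g[:150]=0;g[:,:215]=0;g[200:]=0
c=max(cv2.findContours(g,0,1)[0],key=cv2.contourArea)
pts=np.array([atz('top',(p[1],p[0]),.016)[:2] for p in c[:,0]])
r=cv2.minAreaRect((pts*1000).astype('float32'));print('top',r)
print(telemetry.get_state()['force'],telemetry.get_state()['t'])
```

```text
wrist ((619.9097900390625, 37.08602523803711), (73.02487182617188, 55.88787841796875), 3.62231707572937) [[581.7048  62.6673]
 [585.2358   6.8911]
 [658.1148  11.5047]
 [654.5838  67.281 ]]
top ((602.787353515625, 30.834766387939453), (110.90906524658203, 66.93399047851562), 0.5927248597145081)
[ 0.2838 -0.8427 -0.1351] 18.9333
```

Run:
```python
from h import *
a=cv2.imread('pics/w13.png')[110:260,0:150];cv2.imwrite('pics/w13c.png',cv2.resize(a,None,fx=4,fy=4,interpolation=2))
```

```text
(no output)
```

View pics/w13c.png

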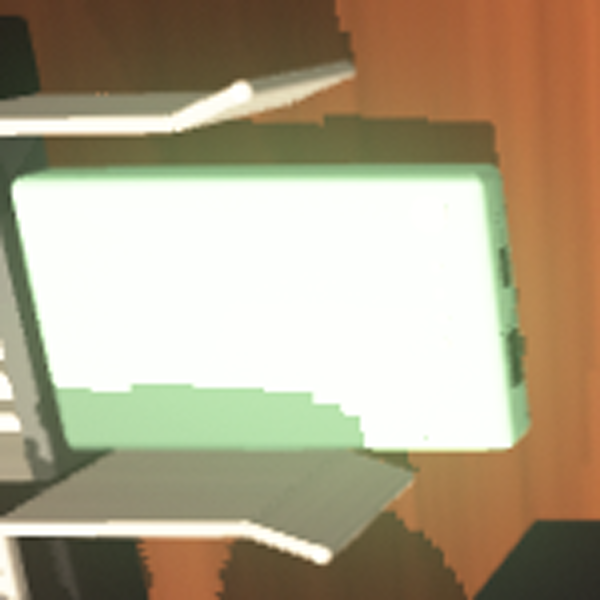

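Run:
```python
from h import *
np.set_printoptions(precision=4,suppress=True)
A=lambda x,y,z:atz('wrist',(110+y/4,x/4),z)[:2]
fr,rr,rl,fl=A(14,180,.016),A(485,177,.016),A(513,448,.016),A(68,448,.016)
print(fr,rr,rl,fl)
y=lambda a,b:np.arctan2((a-b)[1],(a-b)[0])
print('yaw right',y(fr,rr),'left',y(fl,rl),'front',y(fl,fr)-np.pi/2,'rear',y(rl,rr)-np.pi/2)
f1,f2=A(10,132,.045),A(170,132,.045);print('fence',f1,f2,y(f1,f2))
s1,s2=A(20,520,.045),A(245,522,.045);print('stop',s1,s2,y(s1,s2))
```

```text
[0.6559 0.0032] [ 0.5496 -0.0033] [0.5465 0.0605] [0.653  0.0672]
yaw right 0.061217977560309236 left 0.06285311772358039 front 0.04516874521513836 rear 0.04874899327520987
fence [ 0.6333 -0.013 ] [ 0.6007 -0.0147] 0.05222604950594449
stop [0.6447 0.0718] [0.5948 0.069 ] 0.05704200476648561
```

The last checks agree: the bank's yaw is about 0.055 rad and so are the plates'. Its front end is at x ≈ 0.655, at the bar face, and the bystanders look unmoved. Handing in.

```bash
python3 -c "
from station import job_done;print(job_done())"
```

```text
the job is handed in; nothing more can be done
None
```

The sliding stop is fully back and the power bank is pushed into the bay with its end against the bar. I handed the job in at about 19 s on the robot's clock, with the gripper lifted clear.

- **Stop:** I pressed the tab with a leaned, closed fingertip (about 6 N, roughly 9.5 mm of sink). I then pushed the housing back until the force rose to 25 N with almost no further travel, and lifted off straight up. The pictures showed the tab back up and the housing against the end block.
- **Power bank:** I pushed it in from behind at about 24 to 30 mm/s, slowing to 12 mm/s at the end. The sliding force was 1 to 2 N and rose to 6.6 N when it met the bar.
- **Last checks:**
  - The bank is square with the plates, both at a yaw of about 0.055 rad.
  - Its front end is at x ≈ 0.655 m, against about 0.656 m estimated for the bar face.
  - The bystanders look unmoved in the top and scene pictures.
- **Readings that disagreed:**
  - The opened gap read 78 to 82 mm in some estimates instead of 84 mm. The later wrist-camera plate edges were consistent with about 84 mm.
  - A coarse outline of the bank from the blurry top camera gave a yaw of 0.6°, against about 3.2° from the sharper wrist view. I trusted the wrist view.
- **Refused calls:** My first two move calls were refused because their rows left out some keys. Nothing moved, and I resent them in full.

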